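Fit the bayonet lamp cap and hold it half-way to its lock

TASK

Take the lamp cap (the one with the bar grip and the glass lamp under it, not the round-knobbed dust cap) from its rest, lower it gently through the slots of the lamp house socket until its flange sits fully down on the collar, then twist it clockwise, seen from above, to the half-way mark at 40 degrees, well short of the lock click. A spring turns it back, so finish while still gripping it and holding it steady at the half-way mark; never lean hard on the socket, and leave the dust cap and the other things on the bench where they are.

Things in the scene. Friction and masses are not known exactly. Their poses are not given: they have to be found in the camera images.
- lamp_cap: the lamp cap, loose, 0.08 to 0.16 kg: aluminium flange disc 66 mm across, 6 mm thick, a black bar grip on it, below it a round spigot 34 mm across, 16 mm long, then a glass lamp 12 to 16 mm across, its end 46 mm below the flange. Origin on the axis at the flange's underside, z up. It stands upright in one of two equal grey cups, at any yaw; a half turn about z changes nothing
- cap_grip (a point): middle of the top of the lamp cap's bar grip, 36 mm above the cap's origin (axes as the cap). The bar is upright, 50 mm long along the cap's x, 16 mm thick along its y, 30 mm tall (from the flange's top up), with a thin white line along its top
- cap_lug (a point): outer end of one of the lamp cap's two lugs on either side (the +x one), 25 mm from the axis, 12.5 mm below the cap's origin; the lugs lie in line with the bar, along the cap's +x and -x, 8 mm wide, from 9 to 16 mm below the flange's underside
- rest_a: the grey cup that holds the lamp cap, fixed: 74 mm across, foot 90 mm, rim 60 mm above the bench, open bore 56 mm; the flange lies on its rim and lifts straight off (the lamp's end is clear after 50 mm). Origin at the centre of its underside. The other cup, alike, holds the dust cap; which stands where varies
- dust_cap: not wanted: the dust cap in the other grey cup, with an equal flange but a round black knob 26 mm across and 30 mm tall, no lugs and no lamp; origin on the axis at the underside of the flange
- lamphouse: the lamp house, fixed: grey finned box 160 (x) by 145 (y) by 80 mm tall, on top a dark round collar, 76 mm across, 30 mm tall, the bayonet socket. Origin at the centre of its underside. White marks on the box top around the collar, repeated on the far side: a line at the slots (on the x axis), a line 40 degrees clockwise (half-way), a double line at 80 degrees (lock)
- socket (a point): centre of the collar's mouth in the plane of its rim, 110 mm above the bench: the cap's origin comes here when fully down; axes as the lamp house. Inside the 54 mm bore a ledge 5 mm thick (38 mm inside, top 1 mm below the rim) has two openings 12 mm wide, at +x and -x, for the lugs; off the openings the cap stands 15 mm too high. More than 35 N of push from the cap harms the socket
- latch_ring (a joint): brass ring in the socket that the lugs turn: 0 at rest with its prongs at the openings, growing clockwise from above, in rad; lock click at 1.20, stop at 1.40. The lugs have 0.11 rad of play either way between its prongs, so it may read 0.11 less than the cap's turn, and 3 mm of up-and-down play under the ledge. A spring drives it back: 0.03 Nm at 0, 0.10 Nm at 0.70
- objective: bystander: steel microscope objective, 33 mm across, 50 mm tall, standing on the bench; origin at the centre of its underside
- oil_bottle: bystander: small amber bottle with a black cap, 32 mm across, 70 mm tall; origin at the centre of its underside
- petri_dish: bystander: clear shallow dish, 88 mm across, 15 mm tall; origin at the centre of its underside
- beaker: bystander: glass cup, 64 mm across, 85 mm tall; origin at the centre of its underside
- filter_holder: bystander: black disc-shaped filter holder, 45 mm across, 30 mm tall; origin at the centre of its underside
- screwdriver: bystander: red-handled screwdriver lying on the bench, 170 mm long; origin below its middle part
Mind the look-alikes: they are no part of the job. What is shaped like the lamp_cap but orange or pink is not meant.

How it is judged (in metres and radians):
On the way:
1. the lamp cap, held by the fingers, is fully down in the socket with its lugs through the openings, not yet turned (z of lamp_cap in the frame of socket between -0.004 and 0.005 m and horizontal distance between lamp_cap and socket below 0.005 m and angle between lamp_cap's own z axis and vertical below 0.12 rad and contact force between the fingers and lamp_cap above 1 N and angle between the x axis of lamp_cap and the x axis of socket, either way round below 0.25 rad and value of joint latch_ring below 0.2 rad), for 0.1 s.
At the end, for the whole second after the job is handed in: fingers holding the lamp cap (over 1 N), fully down in the socket (within 5 mm in height and off the axis, upright within 7 degrees), turned clockwise 40 +- 10 degrees from the slots, latch ring over 0.35 rad, steady (under 0.6 rad/s); dust cap within 30 mm of its start (z of lamp_cap in the frame of socket between -0.004 and 0.005 m and horizontal distance between lamp_cap and socket below 0.005 m and angle between lamp_cap's own z axis and vertical below 0.12 rad and contact force between the fingers and lamp_cap above 1 N and angle between the x axis of lamp_cap and the x axis of socket, either way round between 0.52 and 0.88 rad and value of joint latch_ring above 0.35 rad and angular speed of lamp_cap below 0.6 rad/s and distance of dust_cap from where it was at the start of the episode below 0.03 m); the arm keeps its last pose, push and grip.
It fails at once if the cap was turned on into the lock click (value of joint latch_ring above 1.2 rad).
It fails at once if the cap was pressed against the lamp house with more than 35 N (contact force between lamp_cap and lamphouse above 35 N).
It fails at once if the dust cap was taken or moved (distance of dust_cap from where it was at the start of the episode above 0.03 m).
It fails at once if a bystander was shoved or knocked over (distance of any of objective, oil_bottle, petri_dish, beaker, filter_holder, screwdriver from where it was at the start of the episode above 0.04 m or angle between any of objective, oil_bottle, petri_dish, beaker, filter_holder's own z axis and vertical above 0.5 rad).
It also fails if it takes over 42 s, if anything falls off the work surface, if the arm or the gripper's body presses on something with over 40 N, if the wrist force passes 120 N, or if a joint passes its speed limit or range.

ROBOT

A 6-joint arm with a two-finger parallel gripper is mounted at the origin on the work surface. World frame = base frame: x ahead of the robot, y to its left, z up, the work surface at z = 0. Lengths are in mm, angles in rad, forces in N, time in s.
With the tool pointing down it reaches from about 300 to 775 mm from the base axis. Payload 14.6 kg.
Tool frame: the origin (TCP) lies between the finger pads; the fingertips stand manip.tip_reach ahead of it and the grasp point (between the pads) lies 5 mm behind it (manip.tip_reach is the distance from the TCP to the fingertips, in mm); z points along the fingers, y is the line along which they close (so a half turn about z gives the same grasp; the last joint's range is limited). The gripper opens to 94 mm and grips with 3 to 60 N. Pads are 16 mm wide; open, the fingers measure 119 mm over their backs; the gripper's body (75 mm by 177 mm) begins 78 mm behind the grasp point.
Start: joints at [1.255, 0.3, 1.521, -0, 1.321, -0.067], TCP at [135.43, 533.055, 219.446] pointing down, gripper open.
Joint ranges: [-3.03, 3.03], [-0.79, 2.21], [0.23, 2.52], [-1.04, 4.18], [0, 3.07], [-2.55, 2.55]. Speed limits (rad/s): [2.22, 2.22, 2.57, 3.14, 3.14, 3.14].

INTERFACE

Orientations are given as [roll, pitch, yaw] about the fixed x, y, z axes, in that order (R = Rz(yaw) Ry(pitch) Rx(roll)).
In Python, from cell import manip gives the robot as it stands. The module is installed in compiled form; this text tells all that it offers.
- The arm moves only by the shell command python3 -m creep 'ROWS' [FORCE]. ROWS is JSON, a list of rows, each a list of 3 entries, a list of its own where there are three numbers: the opening, from -1 (shut) to 1 (fully open), then the shift along the tool's x, y, z in cm, then the turn about the tool's z in units of 5 degrees (1.0 is 5 degrees). In form: [[grip, [tx, ty, tz], roll], ...]. A call has 1 to 12 rows; each row is the pose to reach, as a shift and turn from the pose commanded when the call began, along the tool's axes at that moment; what a row does not reach only later rows make up. A row lasts 1/10 s, in which the tool goes at most 50 mm and 8.59 degrees, less where a joint would pass 70% of its speed; a pose out of reach is approached as far as the arm can. A call with a gripper value outside its range is refused whole. The fingers move at their own pace and stop on an object; FORCE is the grip in N (left out, the last holds). Time passes only in rows, so rows that repeat a pose let the fingers close. It gives the time, the measured TCP pose, the force, the opening and the grip force at its end, in the units of the state.
- manip.read_state(): the state, without advancing time (a new reading comes with each control period).
- manip.camera(name): name is "side" or "top"; returns the picture (400x640x3 uint8, red, green, blue); there is no depth.
- manip.camera_params(name): a dict with "fovy" (degrees; the focal length in pixels is half the picture's height over the tangent of half this angle, whatever the lens; pixels are square), "cx", "cy" (the principal point, pixels), "origin" and "attitude" of the camera in the world. Camera axes: x right, y down, z forward; pixel columns grow to the right and rows downward; lengths in mm; the calibration is good to about 2 mm. A picture is of the moment at which its call begins. camera_params takes no time and is no camera call.
- manip.sign_off(): hands the job in; it is judged then, once.
The state is a dict: "clock": time; "joints": joint angles; "qd": joint speeds; "effort": joint torques, N m; "eef_pos": TCP position; "eef_rot": TCP orientation; "wrist_force": force on the tool from outside, world axes, zero at the start; "moment": the same for the moment, N m; "finger_gap": finger opening in mm; "finger_force": force on a finger pad.
Only numpy, scipy, OpenCV 4.12 (cv2) and the standard library are available. Lean on these libraries where they do the work, as an engineer would, in place of code of your own. Each camera call takes 0.05 s, during which the arm holds its last target. There are 200 camera calls.

## Working session

There is one attempt and no reset: what is moved stays moved. The work goes in short steps, Python scripts to look and compute and a shell command to move; the robot and the scene stay as the last step left them, time stands still between calls to the robot, and variables do not carry over. Pictures are saved under pics/ and viewed, at most 10 in all, crops included, and the job is handed in when it is done.

```bash
mkdir -p pics
python3 - <<'E'
from cell import manip
import cv2
for n in("top","side"):
    cv2.imwrite(f"pics/{n}0.png",manip.camera(n)[:,:,::-1]); print(n,manip.camera_params(n))
print(manip.tip_reach, manip.read_state())
E
```

```text
top {'fovy': 50.63575198062563, 'cx': 317.5030980693495, 'cy': 193.67290361235587, 'origin': array([ 368.34016899,  -37.7165837 , 1107.31625373]), 'attitude': array([-2.97353874, -0.01625354, -1.56879095])}
side {'fovy': 50.25495954110592, 'cx': 320.21342828713625, 'cy': 197.65632781187406, 'origin': array([448.43261337, 634.84287105, 811.60230918]), 'attitude': array([-2.35762082,  0.01802193, -3.01181336])}
14.0 {'clock': 0.1, 'joints': array([ 1.25538585e+00,  3.00407496e-01,  1.52154009e+00,  1.17435959e-05,
        1.32070459e+00, -6.65704451e-02]), 'qd': array([ 0.0002292 , -0.00341186, -0.00075801, -0.0004013 , -0.00062301,
        0.00019463]), 'effort': array([ 1.03960112e-03, -5.32647014e+01, -3.53279793e+01,  7.10196700e-02,
        2.35724525e-02, -7.41116310e-05]), 'eef_pos': array([135.36632799, 532.84308519, 218.93855334]), 'eef_rot': array([-3.14053624e+00, -8.18304242e-05,  2.89274967e+00]), 'wrist_force': array([-0.78841354, -0.06401522, -0.09207324]), 'moment': array([-0.01690012, -0.00702436,  0.02876789]), 'finger_force': 0.0, 'finger_gap': 93.67575689197513}
```

View pics/top0.png

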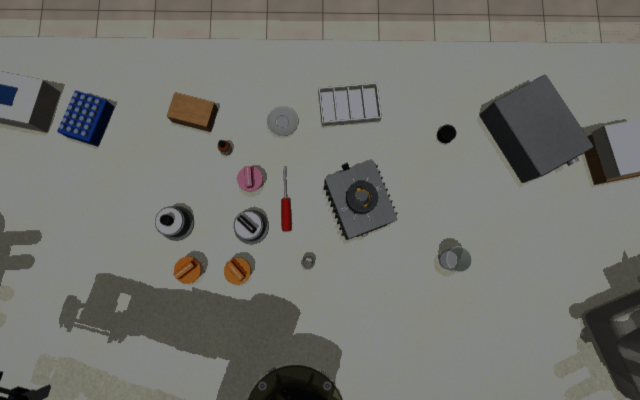

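View pics/side0.png

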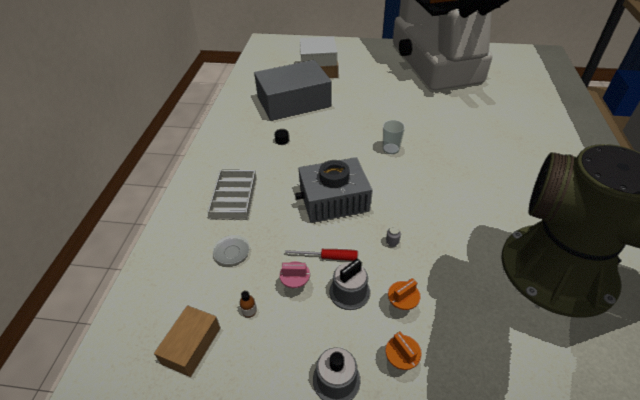

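```bash
cat > h.py <<'E'
import numpy as np, cv2
from cell import manip
from scipy.spatial.transform import Rotation as R
P={n:manip.camera_params(n) for n in("top","side")}
def f(n): return 200/np.tan(np.radians(P[n]["fovy"])/2)
def rot(n): return R.from_euler("xyz",P[n]["attitude"]).as_matrix()
def ray(n,uv):
    p=P[n]; d=np.array([(uv[0]-p["cx"])/f(n),(uv[1]-p["cy"])/f(n),1]); return p["origin"],rot(n)@d
def onplane(n,uv,z):
    o,d=ray(n,uv); return o+d*(z-o[2])/d[2]
def proj(n,X):
    c=rot(n).T@(np.array(X)-P[n]["origin"]); p=P[n]; return np.array([p["cx"]+f(n)*c[0]/c[2],p["cy"]+f(n)*c[1]/c[2]])
def tri(u,v):
    (a,d),(b,e)=ray("top",u),ray("side",v); d=d/np.linalg.norm(d); e=e/np.linalg.norm(e)
    s=np.linalg.lstsq(np.c_[d,-e],b-a,rcond=None)[0]; p,q=a+s[0]*d,b+s[1]*e
    return (p+q)/2,np.linalg.norm(p-q)
E
python3 - <<'E'
from h import *
t=cv2.imread("pics/top0.png");s=cv2.imread("pics/side0.png")
def c(i,x,y,w,h,k): return cv2.resize(i[y:y+h,x:x+w],None,fx=k,fy=k,interpolation=cv2.INTER_CUBIC)
a=np.hstack([c(t,225,200,50,50,6),c(t,315,150,90,90,300/90)])
b=np.hstack([c(s,320,250,60,60,5),c(s,290,150,90,75,300/90)[:250].copy() if 0 else cv2.resize(s[150:225,290:380],(300,250),interpolation=cv2.INTER_CUBIC)]) if 0 else np.hstack([c(s,320,250,60,60,5),cv2.resize(s[150:225,290:380],(300,300),interpolation=cv2.INTER_CUBIC)])
cv2.imwrite("pics/c1.png",np.vstack([a,b]))
for n,uv,z in(("top",(250,225),66),("side",(350,277),66),("top",(362,197),110),("side",(334,172),110)): print(n,onplane(n,uv,z))
E
```

```text
top [466.06437845 111.71589841  66.        ]
side [466.23933438 123.42595327  66.        ]
top [ 530.02188665 -160.14506209  110.        ]
side [ 529.25598759 -149.89709203  110.        ]
```

View pics/c1.png

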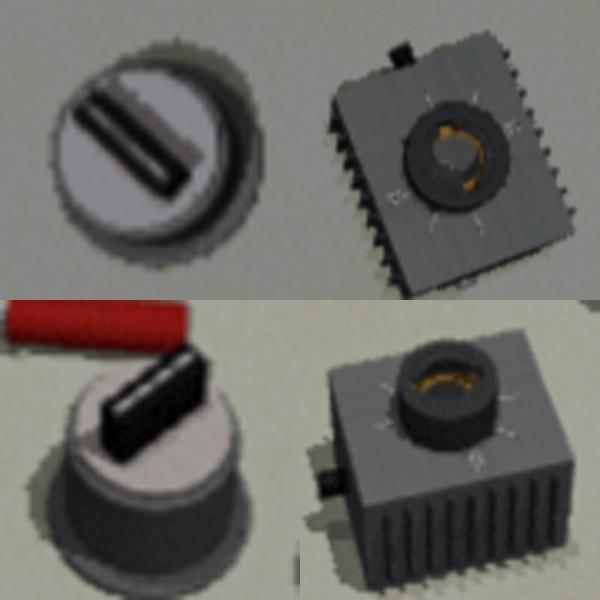

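Run:
```python
from h import *
t=cv2.imread("pics/top0.png");s=cv2.imread("pics/side0.png")
def big(m):
    c=max(cv2.findContours(m,0,cv2.CHAIN_APPROX_NONE)[0],key=cv2.contourArea); return cv2.convexHull(c)
def mask(i,x,y,w,h,fn,k=4):
    g=cv2.resize(cv2.cvtColor(i,cv2.COLOR_BGR2GRAY)[y:y+h,x:x+w],None,fx=k,fy=k,interpolation=cv2.INTER_CUBIC); return fn(g).astype(np.uint8)*255
un=lambda p,x,y,k=4:(np.array(p)+.5)/k-.5+[x,y]
# flange tops
for n,i,b in(("top",t,(228,203,42,42)),("side",s,(328,255,46,50))):
    g=cv2.cvtColor(i,cv2.COLOR_BGR2GRAY)[b[1]:b[1]+b[3],b[0]:b[0]+b[2]]
    hsv=cv2.cvtColor(i,cv2.COLOR_BGR2HSV)
    print(n,"gray pct",np.percentile(g,[5,25,50,75,95]))
    print(g[::3,::3] if 1 else 0)
    print(hsv[b[1]+b[3]//2,b[0]:b[0]+b[2]:4].tolist())
# dark: collar and bar
for n,i,b,th in(("top",t,(340,175,46,42),62),("side",s,(315,157,40,32),62),("top",t,(235,208,25,30),50),("side",s,(336,256,32,30),50)):
    m=mask(i,*b,lambda g:g<th); h=big(m); e=cv2.fitEllipse(h); r=cv2.minAreaRect(h)
    print(n,b,"ell",un(e[0],b[0],b[1]),np.array(e[1])/4,e[2],"rect",un(r[0],b[0],b[1]),np.array(r[1])/4,r[2])
# ticks
g=cv2.cvtColor(t,cv2.COLOR_BGR2GRAY)[150:245,315:405].astype(float)
th=cv2.morphologyEx(g,cv2.MORPH_TOPHAT,np.ones((5,5)))
nl,l,st,ce=cv2.connectedComponentsWithStats((th>12).astype(np.uint8))
for k in range(1,nl):
    w=th*(l==k); yy,xx=np.nonzero(w); c=[(xx*w[yy,xx]).sum()/w.sum()+315,(yy*w[yy,xx]).sum()/w.sum()+150]
    X=onplane("top",c,80); print("tick",np.round(c,1),st[k,4],np.round(X[:2],1))
```

```text
top gray pct [ 22.  72. 127. 133. 134.]
[[133 134 134 133 134 132 134 134 134 133 132 134 133 134]
 [134 134 134 133 134 133 133 133 128 125 133 133 134 135]
 [133 132 133 134 133 131  94  73  72  74  79  92 134 132]
 [132 133 133 133 115  85 123 120  99  47  39  60  82 133]
 [133 133 134 105  40  72  93 134 135 133  68  36  55 129]
 [134 133 126  44  76  13  58  78 134 134 131  42  37  83]
 [133 133  95 122  19  61  13  48  81 135 134  52  27  54]
 [134 133  90 134 129  22  63  15  47  79 127  69  14  72]
 [135 133  83 135 135 130  25  62  22  40 122  73  13  75]
 [132 134  94 134 134 135 131  29  34  31 132  63  25  77]
 [133 134 129 108 135 135 135 130  81 132  78  18  71  67]
 [133 133 134  63  91 130 133 135 127  83  26  42  77 132]
 [133 133 134 131  68  60  62  60  42  21  56  80 123 133]
 [133 133 134 134 131  90  66  65  66  75  91 132 133 133]]
[[50, 6, 135], [40, 12, 132], [105, 11, 138], [128, 8, 132], [120, 12, 21], [120, 14, 36], [20, 16, 48], [6, 15, 83], [114, 10, 132], [120, 17, 15], [30, 11, 67]]
side gray pct [ 10.  38.  78. 152. 160.]
[[ 44  45  46  43  48  50  53
[... 2675 characters left out ...]
-158.8]
tick [330.2 202.3] 6 [521.2 -85.3]
tick [365.5 204.7] 13 [ 515.6 -172.2]
tick [392.  203.6] 4 [ 518.8 -237.6]
tick [332.5 208.3] 9 [506.5 -91. ]
tick [343.8 208.5] 16 [ 506.2 -118.7]
tick [368. 209.] 1 [ 505.1 -178.1]
tick [394.4 209.4] 8 [ 504.4 -243. ]
tick [334.4 214.3] 5 [491.7 -95.6]
tick [354.5 216.3] 6 [ 486.9 -144.8]
tick [367.8 215.6] 6 [ 488.7 -177.4]
tick [396.6 215.8] 5 [ 488.6 -248. ]
tick [337.2 219.2] 8 [ 479.7 -102.3]
tick [369.  219.4] 2 [ 479.4 -180.1]
tick [339.2 225.6] 8 [ 464.1 -107.2]
tick [341.3 231. ] 6 [ 450.8 -112.1]
tick [364. 234.] 1 [ 443.8 -167.3]
tick [349. 237.] 1 [ 436.4 -130.7]
tick [360.1 236. ] 3 [ 438.9 -157.7]
tick [346.4 243.8] 5 [ 420.  -124.3]
```

```bash
cat > line.py <<'E'
from h import *
def wline(i,c,r=16,dark=45):
    """white line in the black bar near pixel c: centre, ends"""
    x,y=int(c[0])-r,int(c[1])-r; k=4
    g=cv2.resize(cv2.cvtColor(i,cv2.COLOR_BGR2GRAY)[y:y+2*r,x:x+2*r],None,fx=k,fy=k,interpolation=cv2.INTER_CUBIC)
    d=(g<dark).astype(np.uint8)
    n,l,st,ce=cv2.connectedComponentsWithStats(cv2.morphologyEx(d,cv2.MORPH_CLOSE,cv2.getStructuringElement(2,(15,15))))
    j=l[2*r*k//2-8:2*r*k//2+8,2*r*k//2-8:2*r*k//2+8]; b=np.bincount(j[j>0]).argmax()
    m=cv2.erode((l==b).astype(np.uint8),np.ones((5,5)))
    w=(g.astype(float)-dark).clip(0)*m; yy,xx=np.nonzero(w>5); q=np.c_[xx,yy].astype(np.float32); ww=w[yy,xx]
    mu=(q*ww[:,None]).sum(0)/ww.sum(); _,v=np.linalg.eigh(np.cov(q.T,aweights=ww)); a=v[:,1]; t=(q-mu)@a
    lo,hi=np.percentile(t,[3,97]); f2=lambda p:(p+.5)/k-.5+[x,y]
    return f2(mu+a*(lo+hi)/2),f2(mu+a*lo),f2(mu+a*hi)
E
python3 - <<'E'
from line import *
t=cv2.imread("pics/top0.png");s=cv2.imread("pics/side0.png")
A=wline(t,(247,223)); B=wline(s,(349,267))
for n,L in(("top",A),("side",B)):
    X=[onplane(n,p,96) for p in L]; d=X[2]-X[1]; print(n,np.round(L,1).tolist(),np.round(X[0],1),"len",np.linalg.norm(d),"yaw",np.degrees(np.arctan2(d[1],d[0]))%180)
print("tri",tri(A[0],B[0]))
# flange outline in colour: blue minus red
for n,i,b in(("top",t,(228,203,42,42)),):
    c=i[b[1]:b[1]+b[3],b[0]:b[0]+b[2]].astype(int); m=((c[:,:,0]>=c[:,:,2])&(c.max(2)>70)).astype(np.uint8)
    h=cv2.convexHull(max(cv2.findContours(m,0,1)[0],key=cv2.contourArea)); e=cv2.fitEllipse(h); u=np.array(e[0])+b[:2]; print(u,e[1],onplane(n,u,66))
print(proj("top",(532.5,-160.5,110)),proj("side",(532.5,-160.5,110)),proj("top",(532.5,-160.5,80)))
# collar rim in side: fit from left/right/top extents
g=cv2.cvtColor(s,cv2.COLOR_BGR2GRAY); print(g[160:190:2,314:356:2])
E
```

```text
top [[245.8, 223.3], [251.7, 228.8], [239.8, 217.8]] [467.3 117.6  96. ] len 39.23020213810125 yaw 47.82824371299449
side [[349.9, 266.3], [356.8, 260.9], [343.0, 271.6]] [467.8 118.   96. ] len 39.4175456459048 yaw 48.77788411107952
tri (array([467.60454594, 117.69212582,  95.52923357]), np.float64(0.4620901191059321))
[245.70834541 226.06699753] (27.248550415039062, 34.21146774291992) [463.39832136 122.1711151   66.        ]
[362.13178876 195.97920822] [333.15818953 169.08513699] [360.6674783  197.94917344]
[[159 155 160 159 159 162 158 121  91  77  76  80  88  94 102  91  95  94
   95  95  95]
 [161 159 159 158 140  94  62  49  48  51  47  46  47  50  55  75  95  94
   94  95  96]
 [126 106 107  97  54  50  47  50  49  43  40  45  48  48  48  49  62  94
   93  93  94]
 [ 95  94  97  64  52  46  49  37  20  19  20  18  18  23  38  42  47  70
   93  94  94]
 [ 95  93  92  50  48  46  33  24  34  46  49  43  33  32  41  27  50  57
   94  94  94]
 [ 96  95  86  47  49  33  44  85  74  52  46  43  67  49  44  46  51  55
   92  93  93]
 [ 95 105  82  43  49  53  64  52  37  38  40  39  43  60  50  46  50  47
   94  94  97]
 [ 94  87  50  27  50  50  45  45  44  43  43  46  48  53  49  50  48  36
  120 115 104]
 [ 94  85  48  17  25  48  51  47  50  49  50  49  50  48  49  49  29  35
   90  94  95]
 [ 94  64  50  15  19  19  31  47  49  50  51  51  47  45  31  26  25  33
   85  97  94]
 [ 99 114  63  26  19  16  21  18  23  25  29  26  22  25  23  25  25  53
   93  96  96]
 [102  92  80  46  16  15  17  16  20  19  19  20  22  24  26  21  24  70
  127  98  97]
 [ 95  96  95  61  49  15  17  13  21  20  25  26  22  23  24  29  55  89
   93  97  89]
 [ 96  95  93  95  94  58  44  24  17  18  19  21  25  24  61  75  93  95
   97  97  97]
 [ 96  95  96  96  95  97  95  90  78  76  74  74  75  88 110  99  93  94
   95  97  98]]
```

The bar-grip cap is at top pixel (250,225). It has an aluminium flange and a black bar with a white line, confirmed in the crop. The other candidates are the dust cap (172,221, round knob), two orange caps (187,270 and 237,270) and the pink one (250,178). The bar top triangulates to (467.6, 117.7, 95.5), against an expected height of 96. I'm moving above it.

```bash
python3 -m creep '[[0.1,[-42.4,-32.05,0],23.5],[0.1,[-42.4,-32.05,0],23.5],[0.1,[-42.4,-32.05,0],23.5],[0.1,[-42.4,-32.05,0],23.5],[0.1,[-42.4,-32.05,0],23.5],[0.1,[-42.4,-32.05,0],23.5],[0.1,[-42.4,-32.05,0],23.5],[0.1,[-42.4,-32.05,0],23.5],[0.1,[-42.4,-32.05,0],23.5],[0.1,[-42.4,-32.05,0],23.5],[0.1,[-42.4,-32.05,0],23.5],[0.1,[-42.4,-32.05,0],23.5]]' 20; python3 -c "
from cell import manip;print(manip.read_state())"
```

```text
clock: 1.3
eef_pos: [469.0, 115.2, 218.9]
eef_rot: [-3.141, 0.001, 1.083]
wrist_force: [0.0, 0.1, 0.2]
finger_gap: 51.4
finger_force: 0.0
{'clock': 1.3, 'joints': array([ 1.65178793e-01,  1.50929760e-01,  1.70480005e+00, -3.76765327e-04,
        1.28670286e+00,  6.53298039e-01]), 'qd': array([ 0.0632832 , -0.02711407,  0.03499562,  0.01115074,  0.00283798,
        1.54570575]), 'effort': array([ -3.95189345, -42.59178758, -36.40143156,  -0.15308829,
        -0.08799622,  -4.1917938 ]), 'eef_pos': array([468.96936665, 115.18701817, 218.90235998]), 'eef_rot': array([-3.14114537e+00,  7.97696317e-04,  1.08278301e+00]), 'wrist_force': array([0.03425346, 0.06132875, 0.22341779]), 'moment': array([-0.05441148,  0.12165262,  0.01047567]), 'finger_force': 0.0, 'finger_gap': 51.4039976580269}
```

```bash
python3 -m creep '[[0.1,[0,0,0],2.87],[0.1,[0,0,0],2.87],[0.1,[0,0,0],2.87],[0.1,[0,0,0],2.87]]'
```

```text
clock: 1.7
eef_pos: [467.3, 118.0, 219.3]
eef_rot: [-3.141, 0.0, 0.846]
wrist_force: [0.1, -0.4, -0.3]
finger_gap: 51.6
finger_force: 0.0
```

```bash
python3 -m creep '[[0.1,[0,0,4],0],[0.1,[0,0,8],0],[0.1,[0,0,11],0],[0.1,[0,0,12.5],0],[0.1,[0,0,13.4],0],[0.1,[0,0,13.4],0],[-0.8,[0,0,13.4],0],[-0.8,[0,0,13.4],0],[-0.8,[0,0,13.4],0],[-0.8,[0,0,13.4],0],[-0.8,[0,0,13.4],0],[-0.8,[0,0,13.4],0]]' 30
```

```text
clock: 2.9
eef_pos: [467.5, 118.1, 85.7]
eef_rot: [3.141, -0.0, 0.842]
wrist_force: [-1.8, 0.2, 3.6]
finger_gap: 15.7
finger_force: 30.0
```

```bash
python3 -m creep '[[-0.8,[0,0,-3],0],[-0.8,[0,0,-7],0],[-0.8,[0,0,-11],0],[-0.8,[-3,4.3,-13],1],[-0.8,[-6,8.5,-13],2],[-0.8,[-8.5,12,-13],3],[-0.8,[-11,15.6,-13],4],[-0.8,[-13.5,19.2,-13],5],[-0.8,[-15.5,22,-13],5.47],[-0.8,[-16.5,23.4,-13],5.47],[-0.8,[-16.5,23.4,-13],5.47],[-0.8,[-16.5,23.4,-13],5.47]]'
python3 - <<'E'
from h import *
for n in("top","side"): cv2.imwrite(f"pics/{n}1.png",manip.camera(n)[:,:,::-1])
t=cv2.imread("pics/top1.png");s=cv2.imread("pics/side1.png")
a=cv2.resize(t[130:250,300:420],(400,400),interpolation=2);b=cv2.resize(s[100:220,270:390],(400,400),interpolation=2)
cv2.imwrite("pics/c2.png",np.hstack([a,b]));st=manip.read_state();print(st["eef_pos"],st["eef_rot"],st["wrist_force"],st["clock"])
E
```

```text
clock: 4.1
eef_pos: [532.1, -160.1, 215.2]
eef_rot: [-3.141, 0.0, 0.366]
wrist_force: [-0.2, -0.1, -0.5]
finger_gap: 16.1
finger_force: 30.0
[ 532.16991925 -159.57851588  215.55162715] [-3.14143392e+00 -5.82488336e-05  3.66863485e-01] [ 0.03961668 -0.31528587 -0.48110843] 4.2
```

View pics/c2.png

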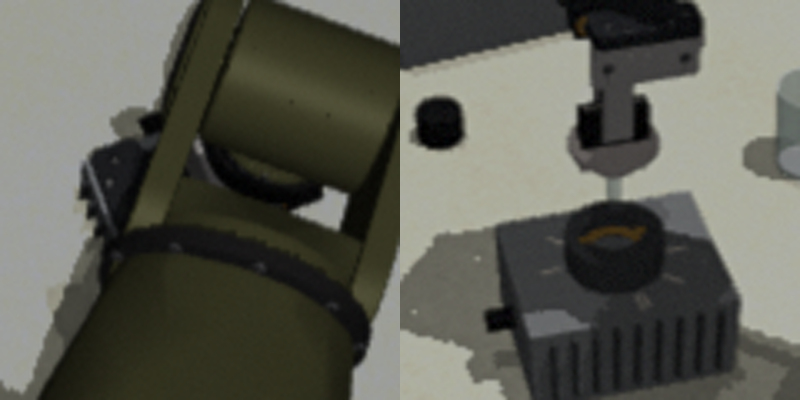

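```bash
python3 -m creep '[[-0.8,[0,0,2],0],[-0.8,[0,0,4],0],[-0.8,[0,0,5.5],0],[-0.8,[0,0,6.0],0],[-0.8,[0,0,6.0],0],[-0.8,[0,0,6.0],0],[-0.8,[0,0,6.0],0]]'
python3 - <<'E'
from h import *
print(manip.read_state()["eef_pos"],manip.read_state()["eef_rot"])
s=manip.camera("side")[:,:,::-1]; cv2.imwrite("pics/side2.png",s)
cv2.imwrite("pics/c3.png",cv2.resize(s[110:210,290:390],(600,600),interpolation=2))
print(proj("side",(531.8,-160.3,110)),onplane("side",(333.9,169.5),110))
E
```

```text
clock: 4.9
eef_pos: [532.6, -160.8, 156.4]
eef_rot: [3.141, -0.001, 0.365]
wrist_force: [0.9, -0.4, -1.2]
finger_gap: 15.9
finger_force: 30.0
[ 532.57164454 -160.79292139  156.4026756 ] [ 3.14065912e+00 -1.08924975e-03  3.65308091e-01]
[333.42935004 169.15823102] [ 530.49931928 -159.14993712  110.        ]
```

View pics/c3.png

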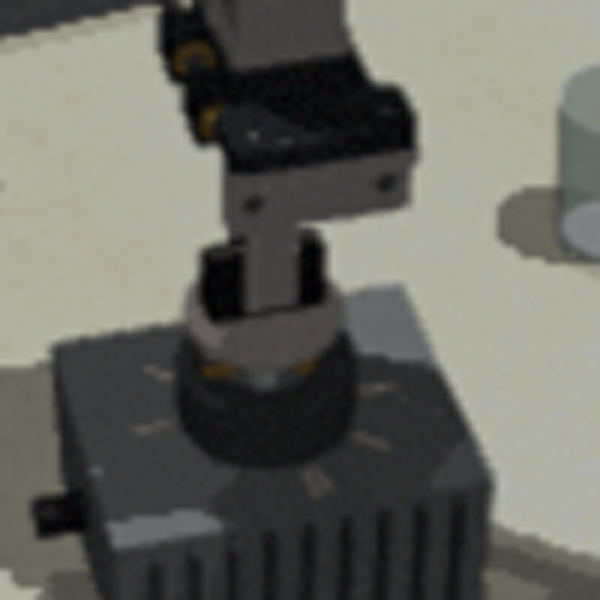

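```bash
python3 -m creep '[[-0.8,[-0.04,-0.06,0.2],0],[-0.8,[-0.04,-0.06,0.4],0],[-0.8,[-0.04,-0.06,0.6],0],[-0.8,[-0.04,-0.06,0.7],0],[-0.8,[-0.04,-0.06,0.8],0]]'
```

```text
clock: 5.45
eef_pos: [531.6, -160.5, 147.3]
eef_rot: [-3.141, 0.0, 0.365]
wrist_force: [0.7, 0.3, -0.4]
finger_gap: 15.7
finger_force: 30.0
```

```bash
python3 -m creep '[[-0.8,[0,0,0.2],0],[-0.8,[0,0,0.4],0],[-0.8,[0,0,0.6],0],[-0.8,[0,0,0.75],0],[-0.8,[0,0,0.85],0],[-0.8,[0,0,0.9],0],[-0.8,[0,0,0.9],0],[-0.8,[0,0,0.9],0]]'
```

```text
clock: 6.25
eef_pos: [531.7, -160.5, 138.5]
eef_rot: [3.142, -0.0, 0.365]
wrist_force: [0.2, -1.0, -0.6]
finger_gap: 16.0
finger_force: 30.0
```

```bash
python3 -m creep '[[-0.8,[0,0,0.1],0],[-0.8,[0,0,0.15],0],[-0.8,[0,0,0.2],0],[-0.8,[0,0,0.23],0],[-0.8,[0,0,0.23],0],[-0.8,[0,0,0.23],0]]'; python3 -c "
from cell import manip;s=manip.read_state();print(s['eef_pos'],s['wrist_force'])"
```

```text
clock: 6.85
eef_pos: [531.6, -160.5, 136.1]
eef_rot: [3.142, 0.0, 0.365]
wrist_force: [0.3, -0.0, -0.7]
finger_gap: 15.9
finger_force: 30.0
[ 531.63945548 -160.47163615  136.13939513] [ 0.27139677 -0.04993109 -0.71899354]
```

```bash
python3 -m creep '[[-0.8,[0,0,0.03],0],[-0.8,[0,0,0.05],0],[-0.8,[0,0,0.05],0],[-0.8,[0,0,0.05],0]]'
python3 - <<'E'
from h import *
s=manip.camera("side")[:,:,::-1]
cv2.imwrite("pics/c4.png",cv2.resize(s[110:210,290:390],(600,600),interpolation=2))
E
```

```text
clock: 7.25
eef_pos: [531.7, -160.5, 135.8]
eef_rot: [3.141, -0.0, 0.365]
wrist_force: [-0.3, 0.0, 1.4]
finger_gap: 15.5
finger_force: 30.0
```

View pics/c4.png

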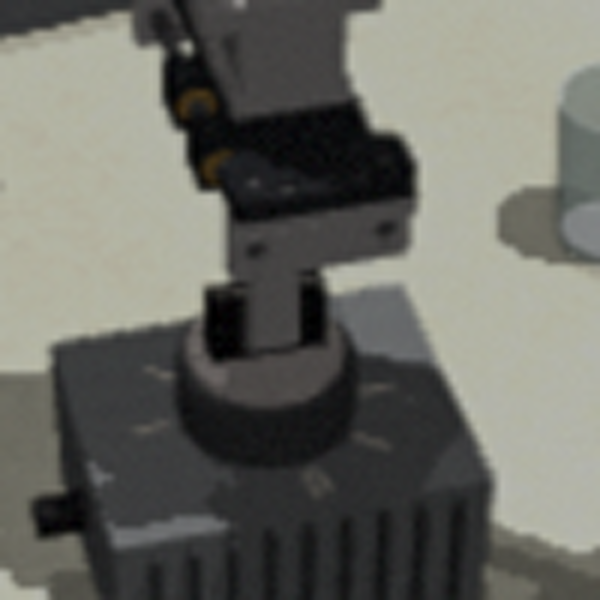

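```bash
python3 -m creep '[[-0.8,[0,0,-0.02],0],[-0.8,[0,0,-0.02],0.7],[-0.8,[0,0,-0.02],1.4],[-0.8,[0,0,-0.02],2.1],[-0.8,[0,0,-0.02],2.8],[-0.8,[0,0,-0.02],3.5],[-0.8,[0,0,-0.02],4.0],[-0.8,[0,0,-0.02],4.0]]' 40;  python3 -c "
from cell import manip;s=manip.read_state();print(s['eef_pos'],s['wrist_force'],s['moment'])"
```

```text
clock: 8.1
eef_pos: [531.6, -160.3, 135.8]
eef_rot: [-3.141, 0.0, 0.015]
wrist_force: [-0.6, 2.9, 0.1]
finger_gap: 15.7
finger_force: 40.0
[ 531.6160858  -160.27505775  135.77605106] [-0.62964996  2.91343186  0.13869099] [0.30795973 0.23845274 0.06562257]
```

```bash
python3 -m creep '[[-0.8,[0,0,0],0.7],[-0.8,[0,0,0],1.4],[-0.8,[0,0,0],2.1],[-0.8,[0,0,0],2.8],[-0.8,[0,0,0],3.5],[-0.8,[0,0,0],4.0],[-0.8,[0,0,0],4.1],[-0.8,[0,0,0],4.1],[-0.8,[0,0,0],4.1],[-0.8,[0,0,0],4.1]]'
python3 - <<'E'
from h import *
s=manip.camera("side")[:,:,::-1]
cv2.imwrite("pics/c5.png",cv2.resize(s[110:210,290:390],(600,600),interpolation=2))
s=manip.read_state();print(s['eef_pos'],s['eef_rot'],s['wrist_force'],s['moment'])
E
```

```text
clock: 9.1
eef_pos: [531.6, -160.5, 135.8]
eef_rot: [3.141, 0.0, -0.341]
wrist_force: [-1.1, -0.8, -1.5]
finger_gap: 15.6
finger_force: 40.0
[ 531.61428701 -160.53858683  135.81581974] [ 3.14146071e+00  1.95039357e-05 -3.41154725e-01] [-0.22806143 -0.90862415 -1.71608265] [-0.17762534  0.2741322   0.04548598]
```

View pics/c5.png

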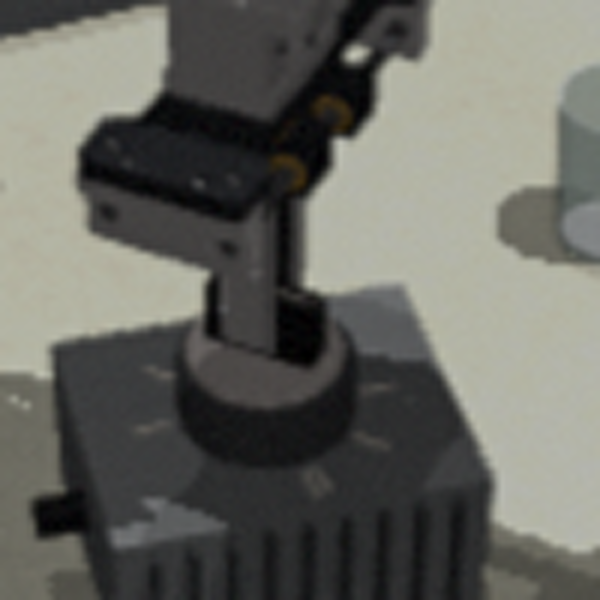

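The bar has turned with the fingers by 0.706 rad (40.4°), and the flange is still down at TCP z 135.8. The cap is steady, so I'm handing it in.

```bash
python3 -c "
from cell import manip;print(manip.sign_off())"
```

```text
the job is handed in; nothing more can be done
None
```

The job is handed in at about 9 s: the lamp cap is fully down in the socket, turned about 40° clockwise from the slots, and still held steady with a 40 N grip; sign-off returned no verdict, so a pass is not confirmed.

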